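# Close the label-roll guide with its thumbwheel

### The arm

A 6-joint arm with a two-finger parallel gripper is mounted at the origin on the work surface. World frame = base frame: x ahead of the robot, y to its left, z up, the work surface at z = 0. Lengths are in m, angles in rad, forces in N, time in s.
With the tool pointing down it reaches from about 0.375 to 0.925 m from the base axis. Payload 5.7 kg.
Tool frame: the origin (TCP) lies midway between the tips of the shut fingers; the grasp point (between the pads) lies 19 mm behind it; z points along the fingers, x is the direction in which the jaws open and shut, and the axes are right-handed (so a half turn about z gives the same grasp; the last joint's range is limited). The gripper opens to 88 mm and grips with 3 to 60 N. Pads are 20 mm wide; open, the fingers measure 115 mm over their backs; the gripper's body (75 mm by 178 mm) begins 61 mm behind the grasp point.
Start: joints at [-1.325, 0.359, 1.51, -0, 1.272, -0.115], TCP at [0.212, -0.561, 0.223] pointing down, gripper open.
Joint ranges: [-2.97, 2.97], [-1.01, 2.36], [0.21, 2.38], [-0.96, 4.11], [0.2, 2.71], [-2.98, 2.98]. Speed limits (rad/s): [2.39, 2.39, 3.14, 3.14, 3.14, 3.14].

### API

Orientations are given as a unit quaternion [x, y, z, w].
In Python, from bench import move_ptp, servo_line, goto_joints, move_gripper, sleep, inverse_kinematics, capture, PlanningError, close_job, spot_in, silhouettes, current_clock, current_joint_pos, current_qvel, current_joint_torque, current_position, current_orientation, current_force, current_torque, current_finger_gap gives the robot as it stands. Calls block until the motion is done:
- move_ptp(position, orientation): joint-space move of the TCP to a pose.
- servo_line(position, orientation=None, rate=0.15, contact_N=None): straight line of the TCP; orientation=None keeps the orientation; rate is the mean speed in m/s. With contact_N (N) it stops when the force on the tool has changed by that much, and returns True; else False.
- goto_joints(angles): joint-space move.
- move_gripper(opening): finger opening in m; the grip force is fixed at half the most; returns when the fingers have stopped.
- sleep(seconds).
- inverse_kinematics(position, orientation): joint angles nearest the present ones, or None.
- capture(name): name is "scene" or "top" or "wrist"; returns a dict with "image" (384x512x3 uint8, blue, green, red), "range_z" (384x512 float32, m along the optical axis (not along the pixel's ray), 0 where there is no reading), "intrinsics" (3x3 intrinsics, pixels), "R" (3x3) and "t" (3): a world point X has camera coordinates R X + t. Camera axes: x right, y down, z forward; pixel columns grow to the right and rows downward; lengths in m; the calibration is good to about 2 mm. The wrist camera is an equidistant fisheye: a pixel r from the principal point sees the ray r / f radians off the axis. A picture is of the moment at which its call begins.
A pose or a line that the arm cannot do raises PlanningError and nothing moves.
- close_job(): hands the job in, once; it reports no verdict.
Trained networks look in the newest picture that a camera, given by its name, has taken for a name from the list of things; names that differ only in an ending like _2 or _b are one class to them, and where a whole thing is asked for, a point or a joint stands for the part that bears it (a point fixed in the world has none). Each returns a list of dicts, best first, with "conf" (0 to 1); they miss things now and then, are a little off and sometimes report something else, mostly with a low value. They report only what shows in the picture. A call takes as long as a camera call. They do not tell look-alikes from the thing itself.
- spot_in(camera, query): "xy" ([column, row] in pixels, amid what is visible of it).
- silhouettes(camera, query): "region" (384x512 bool, what is visible of it) and "xy" ([column, row] in pixels, amid what is visible of it).
Readings, each from a call of its own:
- current_clock(): time.
- current_joint_pos(): joint angles.
- current_qvel(): joint speeds.
- current_joint_torque(): joint torques, N m.
- current_position(): TCP position.
- current_orientation(): TCP orientation.
- current_force(): force on the tool from outside, world axes, zero at the start.
- current_torque(): the same for the moment, N m.
- current_finger_gap(): finger opening in m.
Only numpy, scipy, OpenCV 4.12 (cv2) and the standard library are available. Lean on these libraries where they do the work, as an engineer would, in place of code of your own. Each camera call takes 0.05 s, during which the arm holds its last target.

### The job

The orange side guide of the label dispenser stands wide open. Roll the ribbed orange thumbwheel with a fingertip, a few strokes towards the roll, until the guide stands just up against the label roll, with no more than a sliver of a gap (under 5 mm), and without shoving the roll along. Move the guide only by its wheel: do not push on the guide or the roll by hand, and leave everything else on the bench alone.

Things in the scene. Friction and masses are not known exactly. Their poses are not given: they have to be found in the camera images.
- printer: the grey label dispenser, fixed to the bench, 160 mm (x) by 310 mm (y) in plan; origin at the centre of its underside on the bench, z up, y along its length. Its -y end is a closed deck 102 mm high that holds the thumbwheel; its +y part is an open bay with two steel cradle bars that carry the label roll, closed by an end wall 105 mm high. The bay's floor is 30 mm high.
- wheel_top (a point): fixed point at the top of the thumbwheel, at (0, -105, 110) mm in the dispenser's frame. The wheel is orange with 20 black rubber ribs, 70 mm in diameter, 34 mm wide, its axle level along the dispenser's x. The deck's cheeks beside it (x) stand 44 mm apart and 102 mm high, so only its top 8 mm are proud; the deck's walls before and behind it (y), 85 mm apart, are 94 mm high.
- thumbwheel (a joint): angle of the thumbwheel, 0 to 3.6 rad. Stroking its top towards the dispenser's +y (towards the roll) increases it and moves the guide towards the roll by 25 mm per radian (about 0.7 mm per mm of stroke); stroking back opens the guide. It has light friction (about 1.5 N at the rim) and stays where it is left.
- guide: the orange upright side guide in the bay, a plate 110 mm (x) by 5 mm (y) by 60 mm, its top at 116 mm above the bench; it slides along the dispenser's y, geared to the thumbwheel. Origin at the middle of its plate's lower edge, axes as the dispenser's.
- guide_face (a point): centre of the guide's face that looks to the roll (+y); axes as the dispenser's.
- roll: the white label roll, 90 mm in diameter and 70 mm long, lying loose on the cradle bars with its axis along the dispenser's y; origin at its centre, 85 mm above the bench. About 0.3 kg; a push of 1 to 4 N slides it.
- roll_face (a point): centre of the roll's flat end that looks to the guide. The gap is its y in the frame of guide_face.
- spare_roll: a spare label roll, 90 mm in diameter, standing on end, 70 mm high, near the dispenser's +y end; origin at the centre of its underside.
- tape_roll: an amber roll of packing tape lying flat, 100 mm in diameter, 48 mm high; origin at the centre of its underside.
- cutter: a black and red box cutter lying flat, 150 mm long, 16 mm high; origin at the middle of its underside, x along it.
- carton: a closed cardboard carton, 170 by 120 by 90 mm; origin at the centre of its underside.
- mouse: a black computer mouse, 105 by 60 by 22 mm; origin at the centre of its underside.
- scanner: a hand barcode scanner upright in its stand, 172 mm high; origin at the centre of its underside.
Not all that is in view belongs to the job. What is shaped like the roll but green or pink is not meant.

How it is judged:
At the end, for the whole second after the job is handed in: The gap between the guide's face and the roll's end is under 5 mm, the roll lies still within 8 mm of where it started, and the thumbwheel is at rest (y of roll_face in the frame of guide_face below 0.005 m and distance of roll_face from where it was at the start of the episode below 0.008 m and velocity of joint thumbwheel between -0.05 and 0.05 rad/s and linear speed of roll below 0.01 m/s); the robot touches nothing.
It fails at once if the robot pushes the guide directly (over 1 N) (contact force between any of the fingers, the arm and guide above 1 N).
It fails at once if the robot pushes the label roll (over 1 N) (contact force between any of the fingers, the arm and roll above 1 N).
It fails at once if something else on the bench is shifted by more than 20 mm (distance of any of spare_roll, tape_roll, cutter, carton, mouse, scanner from where it was at the start of the episode above 0.02 m).
It also fails if it takes over 48 s, if anything falls off the work surface, if the arm or the gripper's body presses on something with over 40 N, if the wrist force passes 120 N, or if a joint passes its speed limit or range.

## Working session

There is one attempt and no reset: what is moved stays moved. The work goes in short steps, each a Python script; the robot and the scene stay as the last script left them, time stands still between calls to the robot, and variables do not carry over. Pictures are saved under pics/ and viewed, and the job is handed in when it is done.

```bash
mkdir -p pics; ls
python3 - <<'E'
from bench import *
import cv2,numpy as np,pickle
for n in ("scene","top"):
    c=capture(n); cv2.imwrite(f"pics/{n}0.png",c["image"]); pickle.dump(c,open(f"{n}0.pkl","wb"))
    print(n,c["intrinsics"].tolist(),(-c["R"].T@c["t"]).round(3), c["R"].round(3).tolist())
    for q in ("printer","thumbwheel","guide","roll","scanner"):
        print(q,[(d["conf"],np.round(d["xy"])) for d in spot_in(n,q)][:3])
print(current_clock(),current_orientation(),current_finger_gap())
E
```

```text
pics
scene [[423.46375843250013, 0.0, 257.42722700817063], [0.0, 423.46375843250013, 192.70815062142822], [0.0, 0.0, 1.0]] [ 1.187 -0.769  0.868] [[0.772, 0.635, -0.024], [0.37, -0.479, -0.796], [-0.517, 0.605, -0.605]]
printer [(0.72, array([272., 214.]))]
thumbwheel [(0.52, array([251., 211.]))]
guide [(0.72, array([276., 203.]))]
roll [(0.9, array([258., 160.])), (0.79, array([308., 158.])), (0.72, array([294., 194.]))]
scanner [(0.62, array([367., 147.])), (0.21, array([272., 214.]))]
top [[410.85529272864756, 0.0, 257.6585946074615], [0.0, 410.85529272864756, 189.87357196107243], [0.0, 0.0, 1.0]] [ 0.403 -0.006  1.422] [[-0.011, -1.0, -0.004], [-0.996, 0.011, -0.092], [0.092, 0.003, -0.996]]
printer [(0.85, array([253., 175.]))]
thumbwheel [(0.58, array([279., 179.])), (0.24, array([254., 174.]))]
guide [(0.72, array([258., 173.])), (0.68, array([188., 152.]))]
roll [(0.8, array([232., 166.])), (0.74, array([246., 235.])), (0.61, array([164., 201.]))]
scanner [(0.64, array([117., 155.]))]
0.6 [ 8.22496292e-01 -5.68770469e-01 -3.84186661e-05 -4.62275132e-05] 0.08757892341957668
```

View pics/scene0.png

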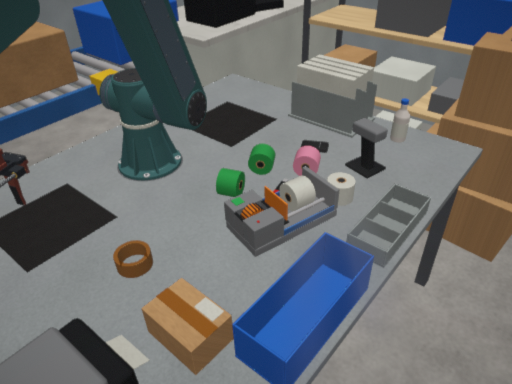

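View pics/top0.png

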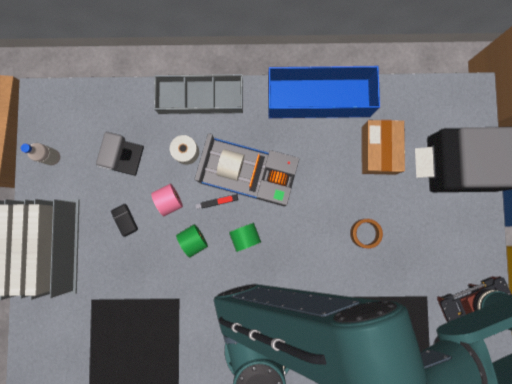

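The top view shows the dispenser at about (250,170). The wheel is at (278,178), the guide at (257,172) and the white roll at (231,165). I'll fit the poses from depth next.

```bash
cat > h.py <<'E'
from bench import *
import cv2,numpy as np
def cloud(c):
    z=c["range_z"]; K=c["intrinsics"]; v,u=np.mgrid[0:z.shape[0],0:z.shape[1]]
    P=np.stack([(u-K[0,2])/K[0,0]*z,(v-K[1,2])/K[1,1]*z,z],-1)
    W=(P-c["t"])@c["R"]; W[z==0]=np.nan
    return W
E
python3 - <<'E'
from h import *
for n in ("top","scene"):
    c=capture(n); W=cloud(c); 
    hsv=cv2.cvtColor(c["image"],cv2.COLOR_BGR2HSV)
    o=(hsv[...,0]<18)&(hsv[...,1]>170)&(hsv[...,2]>90)
    for q in ("printer","thumbwheel","guide","roll"):
        for d in silhouettes(n,q)[:4]:
            m=d["region"]; p=W[m]; p=p[np.isfinite(p[:,0])]
            p=p[(p[:,2]>0.02)]
            if len(p)<10: continue
            r=cv2.minAreaRect(p[:,:2].astype(np.float32)*1000)
            print(n,q,round(d["conf"],2),np.round(d["xy"]),len(p),"med",np.median(p,0).round(4),"z",p[:,2].min().round(3),p[:,2].max().round(3),"rect",np.round(r[0],1),np.round(r[1],1),round(r[2],1), "bgr",np.median(c["image"][m],0))
    if n=="top":
        np.save("W.npy",W)
    im=c["image"]; 
    crop=im[120:215,185:310] if n=="top" else im[160:255,215:345]
    cv2.imwrite(f"pics/{n}crop.png",cv2.resize(crop,None,fx=6,fy=6,interpolation=cv2.INTER_CUBIC))
E
```

```text
top printer 0.76 [255. 172.] 3924 med [0.5895 0.0111 0.0568] z 0.021 0.13 rect [596.8  33.3] [309.7 160.5] 73.8 bgr [144. 142. 147.]
top thumbwheel 0.72 [276. 179.] 244 med [ 0.5657 -0.0646  0.101 ] z 0.026 0.116 rect [571.  -66.2] [72.4 40.1] 73.2 bgr [ 31.  77. 141.]
top guide 0.64 [260. 172.] 273 med [0.585  0.0033 0.0575] z 0.027 0.123 rect [588.1   4.2] [ 27.  123.1] 73.8 bgr [61. 65. 76.]
top roll 0.81 [231. 161.] 657 med [0.6074 0.0872 0.122 ] z 0.025 0.134 rect [620.2  94.1] [ 87.4 101.2] 73.5 bgr [187. 201. 209.]
top roll 0.81 [190. 242.] 636 med [0.3661 0.2155 0.0825] z 0.022 0.094 rect [365.4 219.4] [87.9 71.5] 30.0 bgr [ 66. 142.  43.]
top roll 0.8 [163. 201.] 625 med [0.5002 0.2992 0.0818] z 0.02 0.096 rect [503.3 303.6] [88.8 70.8] 25.7 bgr [155. 126. 226.]
top roll 0.55 [246. 237.] 559 med [0.3748 0.041  0.0831] z 0.046 0.099 rect [375.8  43.8] [70.  88.8] 21.5 bgr [ 68. 147.  43.]
scene printer 0.94 [274. 215.] 4515 med [ 0.6314 -0.0344  0.0777] z 0.02 0.13 rect [604.1  49.3] [350.2 165.6] 73.7 bgr [86. 85. 89.]
scene thumbwheel 0.68 [251. 214.] 211 med [ 0.5692 -0.07
[... 174 characters left out ...]
.3  32.9] [316.1 165.6] 73.7 bgr [83. 82. 87.]
scene guide 0.82 [272. 205.] 358 med [0.5957 0.0058 0.0888] z 0.052 0.117 rect [592.1  -6.9] [ 35.2 115.2] 74.8 bgr [ 23.  69. 128.]
scene roll 0.94 [296. 192.] 856 med [0.6304 0.0635 0.1056] z 0.045 0.133 rect [613.7  85.4] [71.7 92.7] 74.1 bgr [145.  153.5 155. ]
scene roll 0.92 [228. 180.] 668 med [0.3949 0.0196 0.0669] z 0.02 0.092 rect [379.2  39.5] [72.4 90.3] 21.0 bgr [ 60. 119.  42.]
scene roll 0.9 [304. 159.] 564 med [0.5133 0.2838 0.0704] z 0.02 0.103 rect [500.6 311.5] [ 88.  271.6] 26.2 bgr [116.  99. 151.]
scene roll 0.65 [258. 159.] 601 med [0.3813 0.1994 0.0671] z 0.02 0.092 rect [368.5 218.1] [88.3 82.3] 30.5 bgr [ 51. 100.  40.]
```

```bash
echo
```

```text
(no output)
```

View pics/topcrop.png

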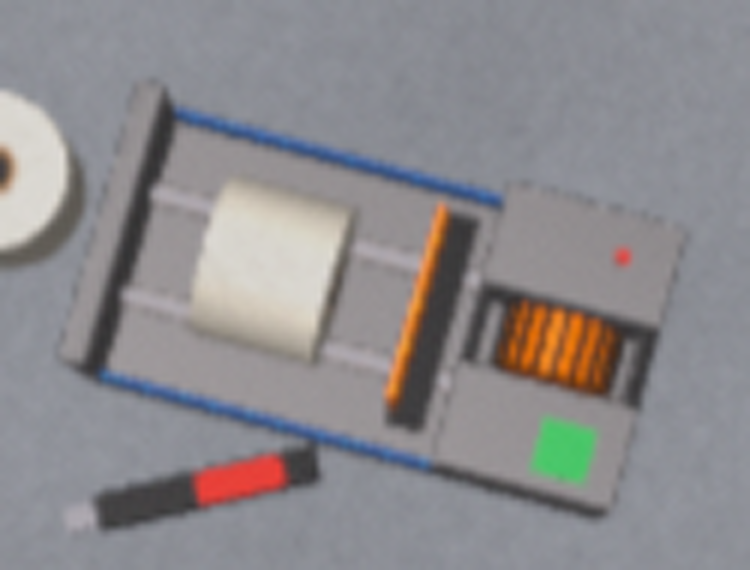

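View pics/scenecrop.png

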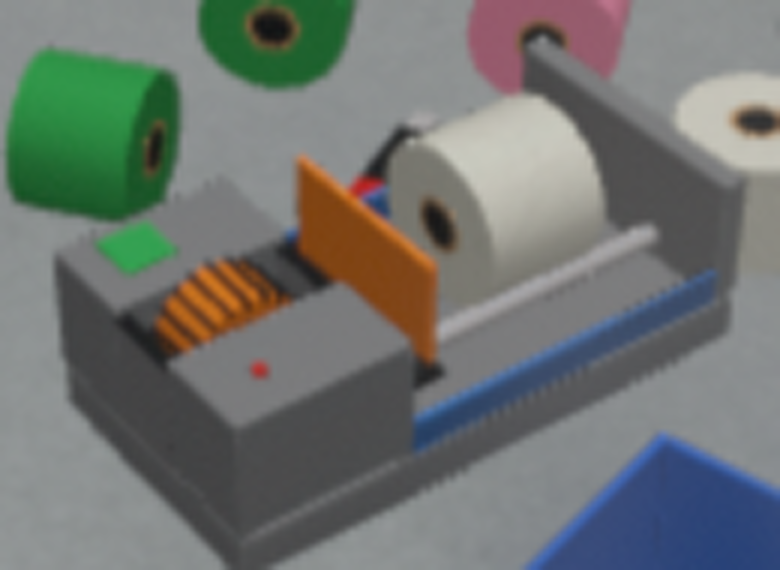

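```bash
cat >> h.py <<'E'
a=np.deg2rad(73.8); EY=np.array([np.cos(a),np.sin(a)]); EX=np.array([EY[1],-EY[0]]); C0=np.array([0.5968,0.0333])
def toP(W): 
    d=W[...,:2]-C0; return np.stack([d@EX,d@EY,W[...,2]],-1)
def toW(p): 
    p=np.asarray(p,float); return np.r_[C0+p[0]*EX+p[1]*EY,p[2]]
def ray_plane_z(c,u,v,z):
    K=c["intrinsics"]; d=c["R"].T@np.stack([(u-K[0,2])/K[0,0],(v-K[1,2])/K[1,1],np.ones_like(u,float)]); o=-c["R"].T@c["t"]
    return o[:,None]+d*((z-o[2])/d[2])
def project(c,X):
    X=np.atleast_2d(X); q=X@c["R"].T+c["t"]; K=c["intrinsics"]; return np.stack([K[0,0]*q[:,0]/q[:,2]+K[0,2],K[1,1]*q[:,1]/q[:,2]+K[1,2]],1)
E
python3 - <<'E'
from h import *
for n in ("top","scene"):
    c=capture(n); P=toP(cloud(c)); im=c["image"].astype(int)
    inb=(abs(P[...,0])<0.06)&(P[...,1]>-0.06)&(P[...,1]<0.13)&(P[...,2]>0.04)&(P[...,2]<.14)
    org=(im[...,2]-im[...,0]>60)
    g=P[inb&org]; r=P[inb&~org&(im.min(-1)>120)&(P[...,2]>0.09)&(abs(P[...,0])<.04)]
    print(n,"guide",len(g),np.percentile(g[:,1],[2,25,50,75,98]).round(4),g[:,2].max().round(3),"roll",len(r),np.percentile(r[:,1],[1,5,50,95,99]).round(4),np.percentile(r[:,0],[1,50,99]).round(3))
    t=P[(abs(P[...,0])<.08)&(P[...,1]>-.155)&(P[...,1]<-.06)]
    print("deck z",np.median(t[:,2]).round(4))
    w=P[(abs(P[...,0])<.022)&(P[...,1]>-.145)&(P[...,1]<-.065)&org]
    print("wheel", len(w),w.min(0).round(4),w.max(0).round(4),np.median(w,0).round(4))
    # project model points
    pts=[(0,-.105,.11),(.08,-.155,.102),(-.08,-.155,.102),(.08,.155,.105),(-.08,.155,.105)]
    uv=project(c,[toW(p) for p in pts]); v=cv2.resize(c["image"],None,fx=4,fy=4,interpolation=cv2.INTER_CUBIC)
    for q in uv: cv2.circle(v,tuple(int(round((x+.5)*4)) for x in q),4,(255,0,255),1)
    m=uv.mean(0)*4; x0,y0=int(m[0]-350),int(m[1]-280)
    cv2.imwrite(f"pics/{n}model.png",v[max(0,y0):y0+560,max(0,x0):x0+700])
E
```

```text
top guide 92 [-0.0272 -0.0267 -0.0258 -0.0238 -0.0218] 0.124 roll 563 [-0.0582  0.0222  0.055   0.0881  0.0913] [-0.039 -0.003  0.039]
deck z 0.1007
wheel 196 [-0.0172 -0.1338  0.0657] [ 0.0171 -0.0776  0.1137] [-0.0025 -0.1052  0.1035]
scene guide 371 [-0.0291 -0.0273 -0.0265 -0.0255 -0.0225] 0.117 roll 404 [-0.0548  0.0225  0.0534  0.0873  0.0909] [-0.028  0.019  0.039]
deck z 0.0996
wheel 178 [-0.0177 -0.1378  0.0845] [ 0.0206 -0.0825  0.1118] [ 0.0056 -0.1158  0.1027]
```

View pics/topmodel.png

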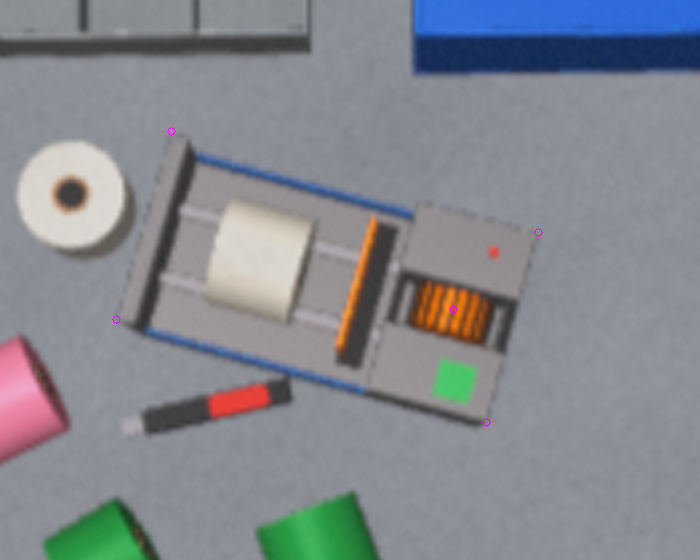

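View pics/scenemodel.png

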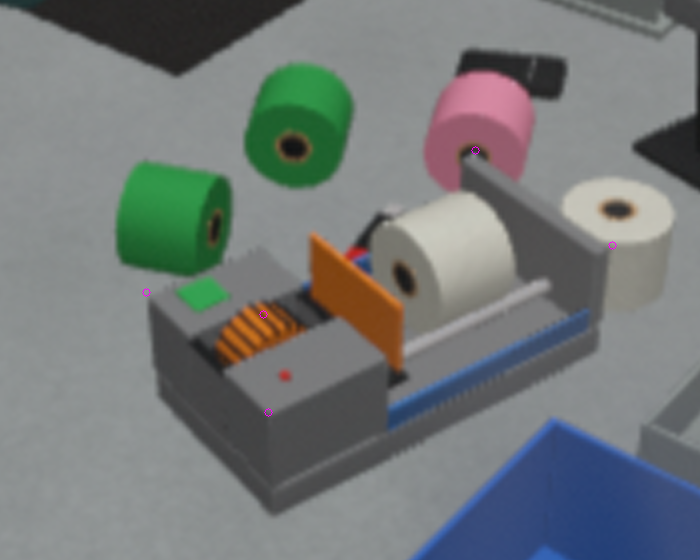

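```bash
cat >> h.py <<'E'
th=-np.pi/2+a; Q=[np.cos(th/2),np.sin(th/2),0,0]
E
python3 - <<'E'
from h import *
print(current_clock())
move_gripper(0.0)
move_ptp(toW((0,-.120,.19)),Q)
print(current_clock(),current_position().round(4),current_force().round(2),current_finger_gap())
c=capture("wrist"); cv2.imwrite("pics/w0.png",c["image"]); print(c["intrinsics"][0])
servo_line(toW((0,-.120,.125)),rate=.15)
f0=current_force()
hit=servo_line(toW((0,-.120,.103)),rate=.02,contact_N=3)
p=toP(np.array(current_position())); print(hit,p.round(4),(current_force()-f0).round(2),current_clock())
E
```

```text
1.2
4.675 [ 0.5634 -0.0829  0.1901] [ 0.42 -0.93 -0.34] 0.0005954329257740582
[297.31863964   0.         259.47593118]
True [-0.     -0.1203  0.1084] [-1.6  -0.16  6.22] 6.1083
```

View pics/w0.png

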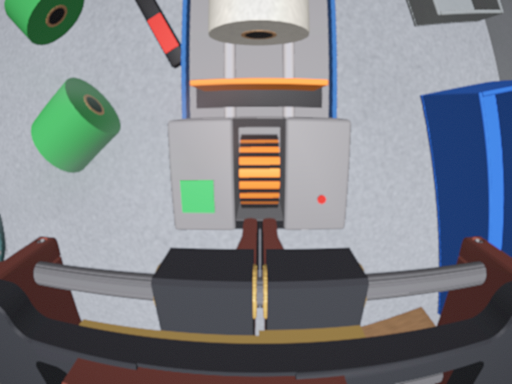

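The wrist view shows the shut fingertips behind the wheel, aligned with it at column 260. The guide's top edge is at row 82 and the roll face at about row 35. Contact came at z≈108 mm with 6 N, so I'll make the first stroke.

Run:
```python
from h import *
p=toP(np.array(current_position())); z=p[2]
f=current_force()
servo_line(toW((0,-.104,z-.0005)),rate=.05); print(current_force().round(2),toP(np.array(current_position())).round(4))
servo_line(toW((0,-.090,z-.0005)),rate=.05); print(current_force().round(2),toP(np.array(current_position())).round(4))
servo_line(toW((0,-.090,.135)),rate=.15)
servo_line(toW((0,-.120,.19)),rate=.2)
c=capture("wrist"); cv2.imwrite("pics/w1.png",c["image"])
for n in ("top","scene"):
    c=capture(n); P=toP(cloud(c)); im=c["image"].astype(int)
    inb=(abs(P[...,0])<0.06)&(P[...,1]>-0.06)&(P[...,1]<0.13)&(P[...,2]>0.04)&(P[...,2]<.14)
    org=(im[...,2]-im[...,0]>60)
    g=P[inb&org]; r=P[inb&~org&(im.min(-1)>120)&(P[...,2]>0.09)&(abs(P[...,0])<.04)]
    print(n,"guide",len(g),np.percentile(g[:,1],[2,25,50,75,98]).round(4),"roll",len(r),np.percentile(r[:,1],[1,5,50,95,99]).round(4))
print(current_clock())
```

```text
[-3.85  2.57 17.31] [ 1.000e-04 -1.035e-01  1.096e-01]
[-1.71  3.19 10.8 ] [ 0.0002 -0.0891  0.109 ]
top guide 95 [-0.0048 -0.0044 -0.0041 -0.0016  0.0003] roll 551 [0.0221 0.0237 0.0558 0.0884 0.0916]
scene guide 404 [-0.0067 -0.0054 -0.0046 -0.0036 -0.0003] roll 414 [-0.0569  0.0219  0.0528  0.0869  0.0907]
7.9667
```

View pics/w1.png

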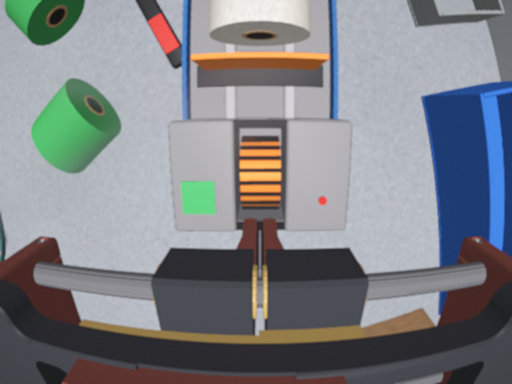

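The first stroke moved the guide about 22 mm (row 82 to 59), as geared, and the roll hasn't moved. The next stroke is a bit shorter, then I'll measure the gap from close by.

```bash
cat >> h.py <<'E'
def stroke(y0,y1):
    servo_line(toW((0,y0,.125)),rate=.15)
    hit=servo_line(toW((0,y0,.103)),rate=.02,contact_N=3)
    q=toP(np.array(current_position())); z=q[2]
    servo_line(toW((0,y1,z)),rate=.05)
    e=toP(np.array(current_position())); print(hit,q.round(4),e.round(4),"f",current_force().round(2),"expect mm",((e[1]-q[1])*25/35*1000).round(1))
    servo_line(toW((0,y1,.135)),rate=.15)
    servo_line(toW((0,-.120,.19)),rate=.2)
def measure():
    for n in ("top","scene"):
        c=capture(n); P=toP(cloud(c)); im=c["image"].astype(int)
        inb=(abs(P[...,0])<0.06)&(P[...,1]>-0.06)&(P[...,1]<0.13)&(P[...,2]>0.04)&(P[...,2]<.14)
        org=(im[...,2]-im[...,0]>60)
        g=P[inb&org]; r=P[inb&~org&(im.min(-1)>120)&(P[...,2]>0.09)&(abs(P[...,0])<.04)]
        print(n,"guide",len(g),np.percentile(g[:,1],[2,25,50,75,98]).round(4),"roll",len(r),np.percentile(r[:,1],[1,5,50,95,99]).round(4))
E
python3 - <<'E'
from h import *
stroke(-.116,-.092); measure()
c=capture("wrist"); cv2.imwrite("pics/w2.png",c["image"])
v=cv2.resize(c["image"][0:100,180:340],None,fx=5,fy=5,interpolation=cv2.INTER_CUBIC); cv2.imwrite("pics/w2c.png",v)
c=capture("scene"); cv2.imwrite("pics/s2c.png",cv2.resize(c["image"][160:255,215:345],None,fx=6,fy=6,interpolation=cv2.INTER_CUBIC))
print(current_clock())
E
```

```text
True [-0.    -0.116  0.11 ] [ 0.0002 -0.0913  0.1099] f [-0.02  2.1   2.68] expect mm 17.7
top guide 96 [0.0085 0.0089 0.0095 0.0115 0.0135] roll 544 [0.022  0.0238 0.0558 0.0885 0.0911]
scene guide 406 [0.0064 0.008  0.0089 0.0098 0.0142] roll 412 [-0.059   0.0217  0.053   0.0866  0.0912]
10.9167
```

View pics/w2c.png

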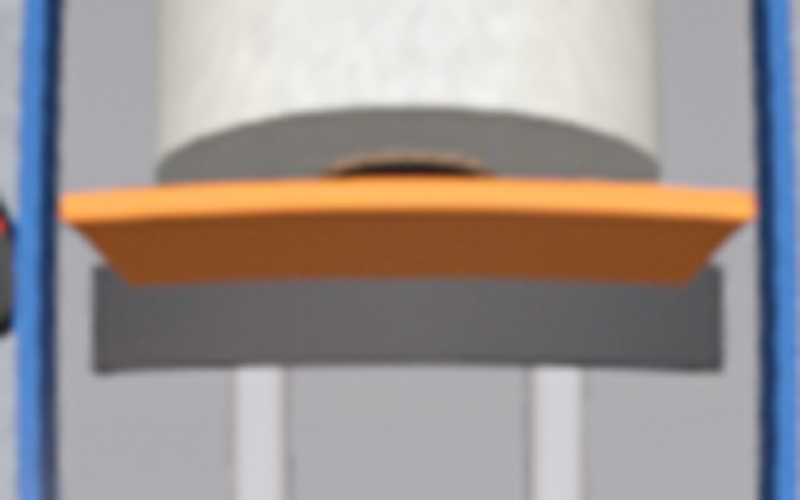

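View pics/s2c.png

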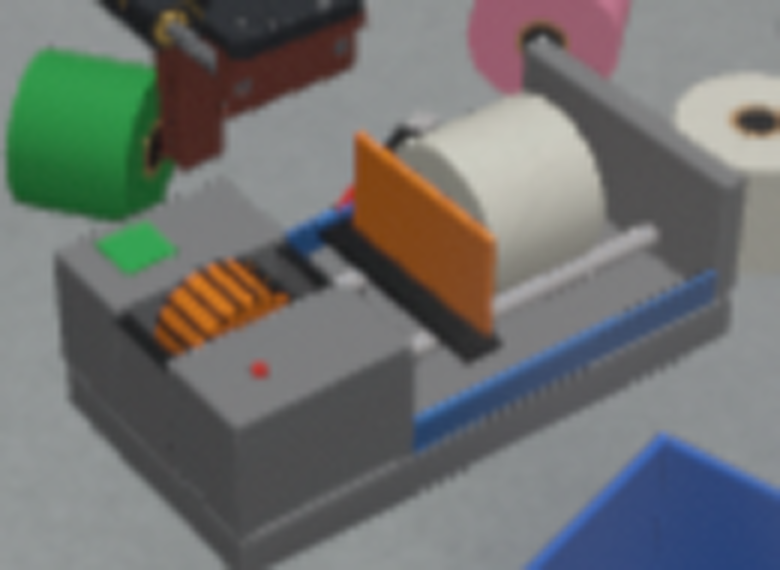

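```bash
cat >> h.py <<'E'
def fproj(c,X):
    X=np.atleast_2d(X); q=X@c["R"].T+c["t"]; K=c["intrinsics"]
    r=np.hypot(q[:,0],q[:,1]); t=np.arctan2(r,q[:,2]); s=np.where(r>0,t/np.maximum(r,1e-9),0)
    return np.stack([K[0,0]*q[:,0]*s+K[0,2],K[1,1]*q[:,1]*s+K[1,2]],1)
E
python3 - <<'E'
from h import *
c=capture("wrist"); o=-c["R"].T@c["t"]; print("cam P",toP(o).round(3),"axis",c["R"][2].round(3))
dy=toP(o)[1]-(-.120)
y=.022-dy; print(y)
servo_line(toW((0,y,.19)),rate=.15)
c=capture("wrist"); o=-c["R"].T@c["t"]; print("cam P",toP(o).round(3))
import pickle; pickle.dump(c,open("w3.pkl","wb"))
cv2.imwrite("pics/w3.png",c["image"])
im=c["image"].astype(int)
# sample along printer y at x=0
for x in (-.015,0,.015):
    for z in (.116,.130):
        ys=np.arange(-.005,.04,.0005); uv=fproj(c,[toW((x,yy,z)) for yy in ys]).astype(np.float32)
        s=cv2.remap(c["image"],uv[:,0].reshape(1,-1),uv[:,1].reshape(1,-1),cv2.INTER_LINEAR)[0].astype(int)
        if x==0: print(z,[(round(float(a)*1000,1),*b) for a,b in zip(ys,s.tolist())][::2])
        if z==.116:
            o_=s[:,2]-s[:,0]; k=np.where(o_>60)[0]; print(x,"orange",ys[k[0]]*1e3,ys[k[-1]]*1e3)
        else:
            b=s.min(1); k=np.where(b>130)[0]; print(x,"white from",ys[k].min()*1e3 if len(k) else None)
print(current_clock())
E
```

```text
cam P [-0.    -0.048  0.351] axis [-0.078 -0.249 -0.965]
-0.04954287051869818
cam P [0.    0.022 0.352]
-0.015 orange 8.499999999999988 14.999999999999982
-0.015 white from -5.0
0.116 [(-5.0, 182, 177, 180), (-4.0, 182, 178, 180), (-3.0, 174, 171, 172), (-2.0, 140, 137, 139), (-1.0, 96, 94, 97), (-0.0, 85, 83, 87), (1.0, 87, 85, 89), (2.0, 87, 87, 90), (3.0, 89, 87, 91), (4.0, 90, 88, 91), (5.0, 91, 89, 92), (6.0, 92, 89, 92), (7.0, 91, 89, 92), (8.0, 91, 99, 132), (9.0, 90, 138, 213), (10.0, 93, 172, 255), (11.0, 102, 184, 255), (12.0, 106, 189, 255), (13.0, 99, 180, 255), (14.0, 77, 138, 213), (15.0, 112, 133, 179), (16.0, 165, 166, 180), (17.0, 184, 180, 182), (18.0, 184, 180, 182), (19.0, 184, 180, 182), (20.0, 182, 178, 180), (21.0, 171, 170, 175), (22.0, 183, 190, 198), (23.0, 223, 228, 231), (24.0, 238, 241, 242), (25.0, 242, 244, 245), (26.0, 242, 245, 245), (27.0, 241, 243, 244), (28.0, 239, 242, 242), (29.0, 236, 239, 239), (30.0, 235, 237, 237), (31.0, 234, 236, 237), (32.0, 235, 237, 238), (33.0, 237, 239, 240), (34.0, 237, 240, 240), (35.0, 237, 239, 240), (36.0, 236, 23
[... 524 characters left out ...]
 255), (14.0, 87, 160, 236), (15.0, 91, 126, 187), (16.0, 150, 156, 179), (17.0, 182, 178, 182), (18.0, 184, 180, 182), (19.0, 184, 180, 182), (20.0, 182, 178, 180), (21.0, 171, 170, 175), (22.0, 185, 192, 200), (23.0, 225, 229, 232), (24.0, 239, 241, 242), (25.0, 242, 244, 245), (26.0, 242, 244, 245), (27.0, 240, 243, 243), (28.0, 238, 241, 241), (29.0, 236, 238, 238), (30.0, 234, 236, 237), (31.0, 234, 237, 237), (32.0, 236, 238, 239), (33.0, 237, 240, 240), (34.0, 237, 239, 240), (35.0, 237, 239, 239), (36.0, 235, 238, 239), (37.0, 236, 238, 239), (38.0, 237, 240, 240), (39.0, 240, 242, 243)]
0 white from -5.0
0.015 orange 8.499999999999988 14.999999999999982
0.015 white from -5.0
11.6333
```

View pics/w3.png

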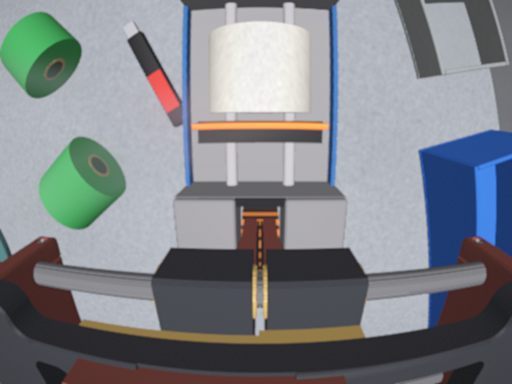

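From above, the guide face is at about 14.8 mm and the roll end at about 22 mm, so the gap is about 7 mm. I'll make one short stroke for about 4.7 mm, pressing a little firmer, and re-measure from the same place.

```bash
cat >> h.py <<'E'
def gapview(name):
    servo_line(toW((0,-.0495,.19)),rate=.15)
    c=capture("wrist"); cv2.imwrite(name,c["image"])
    for x in (-.015,0,.015):
        def s(z):
            ys=np.arange(-.005,.04,.0005); uv=fproj(c,[toW((x,yy,z)) for yy in ys]).astype(np.float32)
            return ys*1e3,cv2.remap(c["image"],uv[:,0].reshape(1,-1),uv[:,1].reshape(1,-1),cv2.INTER_LINEAR)[0].astype(int)
        ys,g=s(.116); k=np.where(g[:,2]-g[:,0]>60)[0]
        ys,r=s(.130); w=np.where((r.min(1)>204)&(ys>10))[0]
        print(x,"orange",ys[k[0]].round(1),ys[k[-1]].round(1),"white",ys[w[0]].round(1))
    return c
E
python3 - <<'E'
from h import *
gapview("pics/w3b.png")
servo_line(toW((0,-.108,.16)),rate=.15)
servo_line(toW((0,-.108,.125)),rate=.15)
hit=servo_line(toW((0,-.108,.103)),rate=.02,contact_N=3)
q=toP(np.array(current_position())); z=q[2]
servo_line(toW((0,-.1019,z-.0007)),rate=.03)
e=toP(np.array(current_position())); print(hit,q.round(4),e.round(4),current_force().round(2))
servo_line(toW((0,-.1019,.135)),rate=.1)
servo_line(toW((0,-.1019,.19)),rate=.2)
gapview("pics/w4.png"); measure(); print(current_clock())
E
```

```text
-0.015 orange 8.5 14.5 white 22.5
0 orange 8.5 14.5 white 23.0
0.015 orange 8.5 14.5 white 23.0
True [-1.000e-04 -1.080e-01  1.099e-01] [ 1.000e-04 -1.019e-01  1.100e-01] [-3.35  0.2   9.89]
-0.015 orange 13.0 18.5 white 22.5
0 orange 13.0 18.5 white 22.5
0.015 orange 13.0 18.5 white 23.0
top guide 74 [0.0128 0.0132 0.0137 0.0161 0.0218] roll 239 [-0.0567  0.0611  0.0762  0.0902  0.0917]
scene guide 410 [0.0105 0.0125 0.0133 0.0144 0.0171] roll 402 [-0.0564  0.022   0.0539  0.0876  0.0908]
15.5083
```

View pics/w4.png

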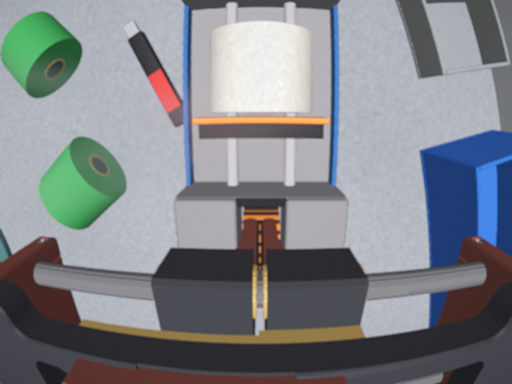

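The gap is now about 4 mm with the roll still in place, which is too near the limit. One more small stroke of about 3.4 mm should give about 2.4 mm of guide travel.

Run:
```python
from h import *
servo_line(toW((0,-.107,.16)),rate=.15)
servo_line(toW((0,-.107,.125)),rate=.15)
hit=servo_line(toW((0,-.107,.103)),rate=.02,contact_N=3)
q=toP(np.array(current_position())); z=q[2]
servo_line(toW((0,-.1036,z-.0007)),rate=.03)
e=toP(np.array(current_position())); print(hit,q.round(4),e.round(4),current_force().round(2))
servo_line(toW((0,-.1036,.135)),rate=.1)
servo_line(toW((0,-.1036,.19)),rate=.2)
c=gapview("pics/w5.png"); cv2.imwrite("pics/w5c.png",cv2.resize(c["image"][70:150,180:340],None,fx=5,fy=5,interpolation=cv2.INTER_CUBIC))
servo_line(toW((0,-.120,.19)),rate=.2); measure(); print(current_clock())
```

```text
True [-0.     -0.107   0.1102] [ 1.000e-04 -1.035e-01  1.099e-01] [-1.45 -0.29  5.79]
-0.015 orange 15.5 21.0 white 22.5
0 orange 15.5 21.0 white 22.5
0.015 orange 15.5 21.0 white 23.0
top guide 102 [0.0153 0.0158 0.0161 0.0184 0.0205] roll 541 [0.0221 0.0244 0.056  0.0883 0.0915]
scene guide 401 [0.0131 0.0149 0.016  0.0167 0.0197] roll 408 [-0.0589  0.0222  0.0552  0.0871  0.0908]
19.4833
```

View pics/w5c.png

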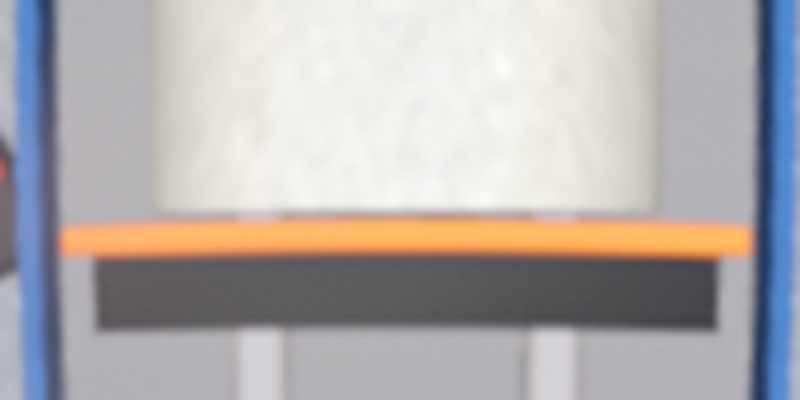

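The close view shows only a sliver, about 1.5 mm (guide edge at crop row 220, roll end at about row 211). The roll hasn't moved and the arm is clear.

Run:
```python
from h import *
sleep(0.5); print(current_qvel().round(4), current_position().round(3)); close_job()
```

```text
[-0.0035 -0.001   0.0004 -0.0024 -0.0009  0.    ] [ 0.563 -0.082  0.19 ]
the job is handed in; nothing more can be done
```

I rolled the thumbwheel towards the label roll with the shut fingertips in four strokes, and the guide now stands just short of the roll. The job is handed in; it reports no verdict.

- **Gap:** The wrist camera puts the guide's face at about 21 mm and the roll's end at about 22.5 mm. That leaves roughly 1.5 mm, give or take 1 mm. The top and scene cameras roughly agree, at about 2 mm.
- **Roll:** It stayed within about 1 mm of its starting place in every reading, so it was not pushed.
- **Strokes:** The second stroke slipped a little, moving the guide about 13.5 mm instead of 17.7 mm. Two short strokes made up the rest.
- **Contact:** Only the wheel was touched, and the highest force I read was about 17 N. At hand-in the arm was at rest about 80 mm above the wheel. I did not separately re-measure the other things on the bench.
- **Time:** The last clock reading was about 19.5 s, and I handed in roughly half a second later, against the 48 s limit.

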